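# Set the mitre saw's length stop

### The job

Get the saw's length stop ready: first slide the flat cover fully home over the bolt compartment, then draw the sprung sliding leg out by its upright stop bar until the bar is level with the marker clip on the rule. With the leg held there, push the cam lever fully closed, never closing it before the leg is at the marker, and finish still holding the stop bar at the marker, because the cam is not yet adjusted and will not hold the leg by itself. Leave the other things on the bench alone.

Things in the scene. Friction and masses are not known exactly. Their poses are not given: they have to be found in the camera images.
- stand: The length-stop unit, fixed to the bench: grey laminate base plate x -105..85 mm, y -270..230 mm, 10 mm thick, with a grey housing and, along y at x -100..-76 mm, a wooden rule (top at z 18 mm). Origin on the bench surface; x points across the unit away from the robot, y along the slide (robot's left at yaw 0), z up. 'Stand x, y, z' below are in this frame.
- housing_top (a point): Middle of the top edge of the grey housing's left end, stand (0, 0, 60 mm). The housing spans stand x -45..45 mm, y -260..0 mm, z 10..60 mm. Its right part (y -260..-140 mm) is the open bolt compartment; its left part is the sleeve from which the leg slides out towards +y. Axes as the stand.
- cover (a joint): Slide of the flat aluminium cover on the housing (84 x 114 x 5 mm, flat top at stand z 65 mm): 0 = fully home over the compartment, against its stop; grows as it opens towards stand +y, up to 0.095 m. Starts 0.05 to 0.09. Friction about 2 N; stays where it is left.
- cover_ridge (a point): Middle of the top edge of the cover's upright grip ridge, at stand x 0, y -200 mm + joint cover, z 89 mm. The ridge is 12 mm thick along y, 54 mm long along x and stands 24 mm above the cover's flat top. Axes as the stand.
- leg (a joint): Slide of the leg out of the sleeve along stand +y: 0 = in, up to 0.125 m. A return spring draws it in with 4 to 6 N (plus under 1 N friction), so it creeps back in by itself when let go, cam lever closed or not. Starts at 0.
- stop_bar (a point): The leg's upright stop bar (leg_c0 in the rules), its grip: 12 mm thick along stand y, 120 mm long along x, 40 mm high. This point: centre of its underside, at stand x 0, y 60 mm + joint leg, z 45 mm; top edge z 85 mm. Axes as the stand. It stands on the leg's head (x -62..62 mm; y -55..+30 mm from the bar; top z 45 mm). Fingers can pinch it across its thickness and slide along it.
- mark: Marker clip on the rule, fixed: dark steel block 30 x 7 x 12 mm (x, y, z) with a white line. Origin: middle of its underside; axes as the stand. The leg is at the marker when the stop bar's middle (in line with a small pointer on the leg's head) has the same stand y as this origin; that is 65 to 110 mm out (joint leg).
- cam_lever (a joint): Black cam lever hinged on the leg's head about a vertical axis; travels with the leg. 0 = fully closed against its stop (arm along stand +y, square across the bar); grows as it opens, up to 0.7 rad (arm swings towards stand -x). Starts 0.45 to 0.65. Stiff hinge: 0.2 N m, about 3 N at the far half of the arm; stays where it is left.
- lever_hinge (a point): On the lever's hinge axis at the arm's mid height (z 95 mm); 50 mm in stand x and -46 mm in stand y from the stop bar's middle. Round boss of radius 11 mm about it. The arm is 14 mm wide, 12 mm high (z 89..101 mm), runs 100 mm from here to its end and passes 4 mm above the bar.
- lever_tip (a point): Free end of the lever's arm, at mid height (z 95 mm), 100 mm from the hinge. A hand straddling the bar's near (-x) end and sliding along it to +x meets the arm with its fingers and swings it closed; at the closed stop the arm's near face crosses the bar at 43 mm from its middle, on the +x side.
- offcut: Bystander, leave alone: wood offcut 45 x 100 x 20 mm, lying in front of the base plate. Origin: centre of its underside.
- screwdriver: Bystander, leave alone: screwdriver, lying right of the offcut. Origin: centre of its underside.
- glue: Bystander, leave alone: glue bottle, 56 mm across, 150 mm tall, behind the housing. Origin: centre of its underside.
- jar: Bystander, leave alone: glass jar with steel cap, 60 mm across, 70 mm tall, behind the leg. Origin: centre of its underside.
- track: Bystander, leave alone: length of model railway track 34 x 230 x 9 mm, lying in front of the base plate's left end. Origin: centre of its underside.
- square: Bystander, leave alone: carpenter's square, 140 mm stock and 160 mm blade, lying at the left. Origin: centre of its underside.
- tape: Bystander, leave alone: tape measure 62 x 34 x 58 mm, at the right. Origin: centre of its underside.

How it is judged:
On the way, in this order (a step that is already met when the one before it is completed fails the run):
1. the cover is slid fully home over the compartment (value of joint cover below 0.006 m), for 0.2 s.
2. the leg is held by its stop bar at the marker with the cam lever still open (y of stop_bar in the frame of mark between -0.005 and 0.005 m and value of joint cam_lever above 0.35 rad and contact force between the fingers and leg_c0 above 1.5 N), for 0.2 s.
At the end, for the whole second after the job is handed in: The cover is home (within 6 mm), the stop bar's middle is within 5 mm of the marker along the slide, the cam lever is closed (within 0.08 rad), and the fingers still hold the stop bar (more than 1.5 N), all through the last second (value of joint cover below 0.006 m and y of stop_bar in the frame of mark between -0.005 and 0.005 m and value of joint cam_lever below 0.08 rad and contact force between the fingers and leg_c0 above 1.5 N); the arm keeps its last pose, push and grip.
It fails at once if the cam lever is closed while the leg is away from the marker (more than 12 mm) (value of joint cam_lever below 0.25 rad and (y of stop_bar in the frame of mark below -0.012 m or y of stop_bar in the frame of mark above 0.012 m)).
It fails at once if a bystander on the bench is pushed more than 30 mm (distance of any of offcut, screwdriver, glue, jar, track, square, tape from where it was at the start of the episode above 0.03 m).
It also fails if it takes over 54 s, if anything falls off the work surface, if the arm or the gripper's body presses on something with over 40 N, if the wrist force passes 120 N, or if a joint passes its speed limit or range.

### The arm

A 6-joint arm with a two-finger parallel gripper is mounted at the origin on the work surface. World frame = base frame: x ahead of the robot, y to its left, z up, the work surface at z = 0. Lengths are in m, angles in rad, forces in N, time in s.
With the tool pointing down it reaches from about 0.25 to 0.8 m from the base axis. Payload 8.5 kg.
Tool frame: the origin (TCP) lies midway between the tips of the shut fingers; the grasp point (between the pads) lies 19 mm behind it (arm.hold_point_z is the distance from the TCP to the grasp point, in m); z points along the fingers, y is the direction in which the jaws open and shut (so a half turn about z gives the same grasp; the last joint's range is limited). The gripper opens to 85 mm and grips with 20 to 120 N. Pads are 22 mm wide; open, the fingers measure 114 mm over their backs; the gripper's body (76 mm by 85 mm) begins 54 mm behind the grasp point. The pads swing forward as they close: fully open they stand 13 mm farther back than shut.
Start: joints at [1.137, 0.238, -0.013, 1.319, 0, 1.571], TCP at [0.221, 0.476, 0.231] pointing down, gripper open.
Joint ranges: [-2.66, 2.66], [-1.03, 1.9], [-1.14, 1.46], [-1.82, 2.27], [-1.45, 1.34], [-3.14, 3.14]. Speed limits (rad/s): [2.22, 2.22, 2.79, 3.14, 3.14, 3.14].

### API

Orientations are given as a rotation vector (axis times angle).
In Python, from plant import arm gives the robot as it stands.
- The arm moves only by the tool servo_tool, never from a script. Its arguments are lists of equal length, an entry for each row: "dp": the shift along the tool's x, y, z as a fraction of full scale, a list of three; "dr": the turn, a rotation vector about the tool's x, y, z as a fraction of full scale, a list of three; "hand": the gripper command: -1 is shut, 1 is fully open, values between are in proportion. In form: {"dp": [[dx, dy, dz], ...], "dr": [[wx, wy, wz], ...], "hand": [hand, ...]}. A call has 1 to 12 rows; each row shifts and turns the pose as measured when the row begins, along the tool's axes as they then stand; what a row does not reach is not made up. Full scale, the value 1, is 0.08 m for a shift and 0.12 rad for a turn. A row lasts 1/8 s, in which the tool goes at most 62.5 mm and 10.7 degrees, less where a joint would pass 70% of its speed; a pose out of reach is approached as far as the arm can. A call with a number of a shift or a turn outside -1 to 1 is refused whole. A call with a gripper value outside its range is refused whole. The fingers move at their own pace and stop on an object; "newtons" is the grip in N (left out, the last holds). Time passes only in rows, so rows that do not move let the fingers close. It gives the time, the measured TCP pose, the force and the opening at its end, in the units of the state.
- arm.observe(): the state, without advancing time (a new reading comes with each control period).
- arm.get_image(name): name is "scene" or "side" or "wrist"; returns (picture, depth): 384x512x3 uint8, blue, green, red; 384x512 float32, m along the optical axis (not along the pixel's ray), 0 where there is no reading.
- arm.get_calibration(name): a dict with "intrinsics" (3x3 intrinsics, pixels), "rvec" (rotation vector, rad) and "tvec" (3), from world to camera coordinates, as OpenCV has them. Camera axes: x right, y down, z forward; pixel columns grow to the right and rows downward; lengths in m; the calibration is good to about 2 mm. A picture is of the moment at which its call begins: read the wrist's pose just before it. get_calibration takes no time and is no camera call; for the wrist camera it gives the pose at the moment of the call.
- arm.close_job(): hands the job in, once; it reports no verdict.
The state is a dict: "time_s": time; "joint_pos": joint angles; "joint_velocities": joint speeds; "joint_torque": joint torques, N m; "eef_pos": TCP position; "orientation": TCP orientation; "wrist_force": force on the tool from outside, world axes, zero at the start; "moment": the same for the moment, N m; "grip_width": finger opening in m.
Only numpy, scipy, OpenCV 4.12 (cv2) and the standard library are available. Lean on these libraries where they do the work, as an engineer would, in place of code of your own. Each camera call takes 0.05 s, during which the arm holds its last target. There are 200 camera calls.

## Working session

There is one attempt and no reset: what is moved stays moved. The work goes in short steps, Python scripts to look and compute and a tool call to move; the robot and the scene stay as the last step left them, time stands still between calls to the robot, and variables do not carry over. Pictures are saved under pics/ and viewed, about 8 in all and at most 12, crops included, and the job is handed in when it is done.

Besides the shell and the picture viewer there is one more tool, called by a JSON object that holds its "op" and its "data", one argument or row to a line. servo_tool: Moves the arm, as the interface text tells. Shift numbers are shares of 0.08 m and turn numbers shares of 0.12 rad, none past 1 either way. Its arguments: {"type":"object","properties":{"dp":{"type":"array","items":{"type":"array","items":{"type":"number"}}},"dr":{"type":"array","items":{"type":"array","items":{"type":"number"}}},"hand":{"type":"array","items":{"type":"number"}},"newtons":{"type":"number"}},"required":["dp","dr","hand"]}

```bash
ls; mkdir -p pics; cat > h.py <<'E'
import numpy as np, cv2
from plant import arm
def cal(n):
    c=arm.get_calibration(n); return np.array(c["intrinsics"]),cv2.Rodrigues(np.array(c["rvec"],float))[0],np.array(c["tvec"],float).ravel()
def ray(c,uv,z):
    K,R,t=c; d=R.T@np.linalg.inv(K)@np.array([uv[0],uv[1],1.]); o=-R.T@t
    return o+d*(z-o[2])/d[2]
def cloud(c,D):
    K,R,t=c; v,u=np.mgrid[:D.shape[0],:D.shape[1]]
    p=np.stack([(u-K[0,2])/K[0,0]*D,(v-K[1,2])/K[1,1]*D,D],-1)
    return (p-t)@R
def proj(c,P):
    K,R,t=c; q=(R@np.atleast_2d(P).T).T+t; q=q@K.T; return q[:,:2]/q[:,2:]
E
python3 - <<'E'
from h import *
for n in("scene","side"):
    I,D=arm.get_image(n); cv2.imwrite(f"pics/{n}0.png",cv2.resize(I,(800,600))); np.savez(f"{n}0.npz",I=I,D=D)
    c=cal(n); print(n,-c[1].T@c[2], (D>0).mean())
s=arm.observe(); print(s["time_s"],s["eef_pos"],s["orientation"],s["grip_width"],arm.hold_point_z)
E
```

```text
pics
scene [ 1.35680189 -0.33807157  1.13926486] 0.9960886637369791
side [ 0.17326934 -0.91878671  0.74398642] 0.9959462483723959
0.1 [0.2205012  0.47603197 0.23072049] [-6.75984066e-01 -3.06772560e+00  2.01344078e-03] 0.08549453738052407 0.0187
```

View pics/scene0.png

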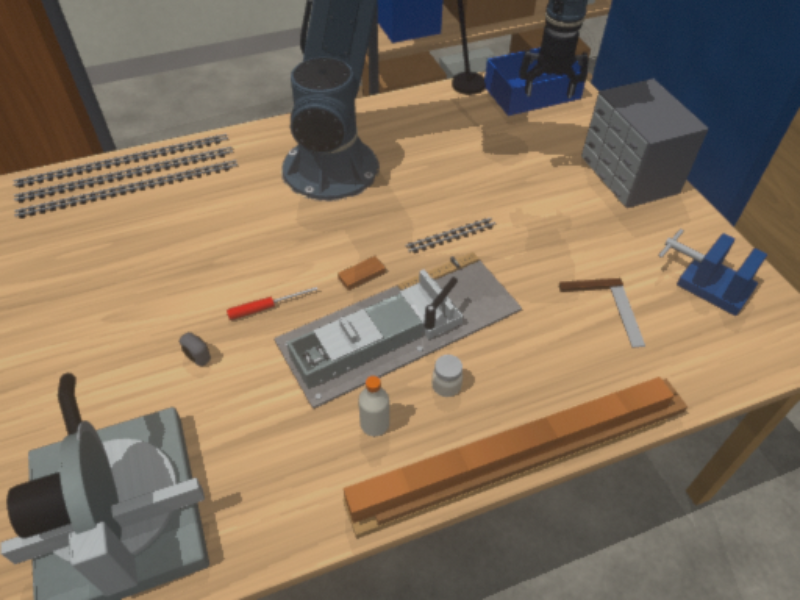

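View pics/side0.png

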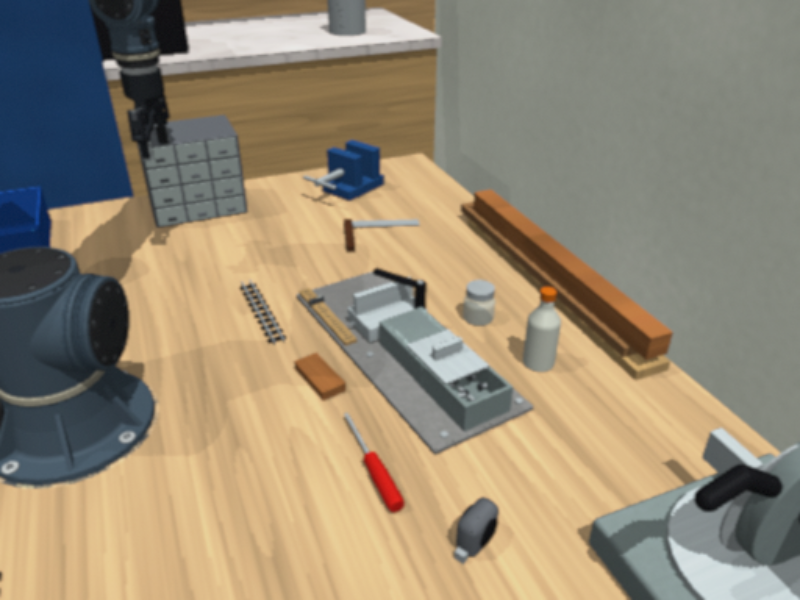

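The scene view (800x600 scale) shows the base plate with corners at about (276,340), (315,405) and (521,305). The ridge is at (348,330), the stop bar at (432,288), the lever runs from (430,320) to (452,285), and the marker is at (455,263). The side view agrees with this.

```bash
python3 - <<'E'
from h import *
P=[];C=[]
for n in("scene","side"):
    f=np.load(n+"0.npz"); c=cal(n); P.append(cloud(c,f["D"]).reshape(-1,3)); C.append(f["I"].reshape(-1,3))
for n,p,col in zip(("scene","side"),P,C):
    hsv=cv2.cvtColor(col[None],cv2.COLOR_BGR2HSV)[0]
    roi=(p[:,0]>.25)&(p[:,0]<.8)&(p[:,1]>-.45)&(p[:,1]<.45)
    print(n,"bench z",np.median(p[roi&(p[:,2]<.008)&(p[:,2]>-.01)][:,2]))
    m=roi&(hsv[:,1]<70)&(p[:,2]>.005)&(p[:,2]<.015)
    # connected component in image
    M=cv2.morphologyEx((m.reshape(384,512)*255).astype(np.uint8),cv2.MORPH_OPEN,np.ones((2,2)))
    k,L,S,_=cv2.connectedComponentsWithStats(M); i=1+np.argmax(S[1:,4]); q=p[(L==i).ravel()]
    r=cv2.minAreaRect(q[:,:2].astype(np.float32)*1000); print("plate",r,len(q), np.median(q[:,2]))
    print(cv2.boxPoints(r).round(1).tolist())
    m=roi&(p[:,2]>.05)&(p[:,2]<.07)&(hsv[:,1]<70)
    M=(m.reshape(384,512)*255).astype(np.uint8)
    k,L,S,_=cv2.connectedComponentsWithStats(M)
    for i in range(1,k):
        if S[i,4]>60:
            q=p[(L==i).ravel()]; r=cv2.minAreaRect(q[:,:2].astype(np.float32)*1000); print("h60",r,len(q),np.median(q[:,2]))
E
```

```text
scene bench z 0.0006174766389938432
plate ((905.0692138671875, -42.217559814453125), (523.2084350585938, 944.7861328125), 85.75496673583984) 2713 0.01022429778016973
[[414.6000061035156, -268.1000061035156], [1356.800048828125, -338.1000061035156], [1395.5, 183.6999969482422], [453.29998779296875, 253.60000610351562]]
h60 ((574.4381103515625, -121.451416015625), (95.9719009399414, 267.0732727050781), 8.893378257751465) 1642 0.062272714818118635
h60 ((480.6414794921875, -434.53997802734375), (60.24580001831055, 32.793846130371094), 22.31676483154297) 132 0.05713839701599155
h60 ((722.1785278320312, 15.331136703491211), (49.0919189453125, 52.467979431152344), 13.647801399230957) 146 0.0675344912162791
h60 ((769.109375, -154.33578491210938), (51.71137237548828, 20.184032440185547), 71.94439697265625) 68 0.06074414096350318
side bench z 0.00045355282123995914
plate ((475.691650390625, -364.5506591796875), (1212.9708251953125, 351.0684814453125), 77.52259063720703) 3086 0.010297176326546854
[[173.3000030517578, -918.7999877929688], [516.0, -994.5999755859375], [778.0999755859375, 189.6999969482422], [435.29998779296875, 265.5]]
h60 ((720.6907958984375, 11.542255401611328), (46.769500732421875, 48.460147857666016), 73.75505828857422) 118 0.06415083289690424
h60 ((549.8695068359375, 59.44970703125), (121.6428451538086, 13.686429977416992), 7.875821113586426) 219 0.059750181317435445
h60 ((578.9229736328125, -114.3919677734375), (100.20565032958984, 282.95953369140625), 7.779244899749756) 1909 0.061575380922303545
h60 ((742.4979858398438, -162.21791076660156), (23.257307052612305, 53.59016418457031), 44.4439697265625) 131 0.05982002965511522
h60 ((479.560791015625, -435.32177734375), (56.138553619384766, 33.50762176513672), 15.195838928222656) 319 0.0564692845894297
```

```bash
cat > fit.py <<'E'
from h import *
from scipy.optimize import minimize
def edge(v,lo):  # edge: robust extreme
    return np.percentile(v,1.0 if lo else 99.0)
for n in("scene","side"):
    f=np.load(n+"0.npz"); c=cal(n); p=cloud(c,f["D"]).reshape(-1,3); hsv=cv2.cvtColor(f["I"],cv2.COLOR_BGR2HSV).reshape(-1,3)
    roi=(p[:,0]>.38)&(p[:,0]<.75)&(p[:,1]>-.42)&(p[:,1]<.3)&(hsv[:,1]<70)
    m=roi&(p[:,2]>.007)&(p[:,2]<.013)
    M=(m.reshape(384,512)*255).astype(np.uint8)
    k,L,S,_=cv2.connectedComponentsWithStats(M); L=L.ravel()
    q=p[np.isin(L,[i for i in range(1,k) if S[i,4]>150])][:,:2]
    r=cv2.minAreaRect((q*1000).astype(np.float32)); print(n,"plate",r)
    print([S[i].tolist() for i in range(1,k) if S[i,4]>60])
    q=p[roi&(p[:,2]>.057)&(p[:,2]<.0675)&(np.abs(p[:,0]-.577)<.09)&(p[:,1]<.03)][:,:2]
    r=cv2.minAreaRect((q*1000).astype(np.float32)); print("housing",r)
    for name,zl,zh,b in(("ridge",.085,.095,(.5,.66,-.25,0)),("bar",.08,.088,(.4,.7,-.02,.15))):
        s=(p[:,2]>zl)&(p[:,2]<zh)&(p[:,0]>b[0])&(p[:,0]<b[1])&(p[:,1]>b[2])&(p[:,1]<b[3])&(hsv[:,2]>100)
        q=p[s]; print(name,len(q),cv2.minAreaRect((q[:,:2]*1000).astype(np.float32)),np.median(q,0))
    s=(p[:,2]>.09)&(p[:,2]<.108)&(p[:,0]>.4)&(p[:,0]<.7)&(p[:,1]>-.05)&(p[:,1]<.2)&(hsv[:,2]<90)
    q=p[s]; print("lever",len(q),cv2.minAreaRect((q[:,:2]*1000).astype(np.float32)))
E
python3 fit.py
```

```text
scene plate ((548.0809326171875, -17.522216796875), (192.67633056640625, 500.17059326171875), 8.828513145446777)
[[176, 168, 158, 93, 2430]]
housing ((570.9774169921875, -196.12277221679688), (454.3793640136719, 138.67967224121094), 87.2396011352539)
ridge 58 ((577.3204956054688, -140.1416778564453), (52.686302185058594, 12.990194320678711), 10.395066261291504) [ 0.57885316 -0.14100829  0.08978104]
bar 82 ((544.487548828125, 63.08527374267578), (122.07357025146484, 14.051344871520996), 9.244392395019531) [0.54323086 0.06252659 0.08448419]
lever 121 ((575.8699340820312, 61.237640380859375), (16.880517959594727, 111.98143005371094), 38.5262451171875)
side plate ((550.3132934570312, -18.415863037109375), (190.9988555908203, 503.0395202636719), 8.804391860961914)
[[190, 174, 151, 116, 2817]]
housing ((573.7388916015625, -198.46871948242188), (453.2325439453125, 142.01234436035156), 86.27953338623047)
ridge 82 ((579.5040893554688, -140.859619140625), (53.32380294799805, 14.49515151977539), 9.011309623718262) [ 0.58033062 -0.14203599  0.0886737 ]
bar 109 ((557.547119140625, 58.32887268066406), (58.491416931152344, 126.67920684814453), 73.34600067138672) [0.53274559 0.05817234 0.08479527]
lever 145 ((576.510498046875, 57.542354583740234), (14.277870178222656, 107.410400390625), 35.046390533447266)
```

```bash
cat >> h.py <<'E'
yaw=np.radians(8.8); O=np.array([.556,.0033,0]); Rs=cv2.Rodrigues(np.array([0,0,yaw]))[0]
def tos(p): return (np.asarray(p)-O)@Rs
def tow(p): return np.asarray(p)@Rs.T+O
def plan(ps,yawoff=0.):
    "tool delta to stand position ps (TCP), tool y along +-stand y, pointing down"
    s=arm.observe(); R=cv2.Rodrigues(np.array(s["orientation"]))[0]; p=np.array(s["eef_pos"])
    best=None
    for sg in(1,-1):
        Y=sg*Rs[:,1]; Z=np.array([0,0,-1.]); T=np.stack([np.cross(Y,Z),Y,Z],1)
        w=cv2.Rodrigues(R.T@T)[0].ravel()
        if best is None or np.linalg.norm(w)<np.linalg.norm(best): best=w
    d=R.T@(tow(ps)-p)
    print("t",round(s["time_s"],2),"TCP stand mm",(tos(p)*1000).round(1),"grip",round(s["grip_width"]*1000,1),"F",(np.array(s["wrist_force"])@Rs).round(1))
    print("q",np.round(s["joint_pos"],2)," d tool/0.08:",(d/.08).round(3)," dr/0.12:",(best/.12).round(3))
    print("tool axes in stand (cols):",(Rs.T@R).round(2).tolist())
E
python3 - <<'E'
from h import *
plan([0,-145,110] and [0,-.145,.13])
big=[]
for n,bgz in(("scene",0),("side",0)):
    f=np.load(n+"0.npz"); c=cal(n); p=tos(cloud(c,f["D"])); I=f["I"]
    hsv=cv2.cvtColor(I,cv2.COLOR_BGR2HSV)
    m=(p[...,0]>-.108)&(p[...,0]<-.068)&(p[...,1]>.11)&(p[...,1]<.185)&(p[...,2]>.0235)&(p[...,2]<.036)
    q=p[m]*1000; print(n,len(q),q.mean(0).round(1),np.percentile(q,[3,97],0).round(1).tolist())
    uv=proj(c,tow([-.088,.145,.024]))[0].astype(int); u,v=uv
    k=I[v-22:v+23,u-30:u+30]; big.append(cv2.resize(k,(600,450),interpolation=cv2.INTER_NEAREST)); print(uv)
cv2.imwrite("pics/mark0.png",cv2.resize(np.hstack(big),(800,300)))
E
```

```text
t 0.1 TCP stand mm [-259.2  518.5  230.7] grip 85.5 F [ 0.3 -0.1  0.1]
q [ 1.14  0.24 -0.01  1.32 -0.    1.57]  d tool/0.08: [-7.293 -5.106  1.266]  dr/0.12: [-1.100e-02 -3.000e-03 -4.895e+00]
tool axes in stand (cols): [[-0.83, 0.55, -0.0], [0.55, 0.83, -0.0], [-0.0, -0.0, -1.0]]
scene 22 [-87.8 163.3  28.3] [[-103.0, 146.2, 23.6], [-75.3, 169.6, 32.8]]
[285 170]
side 31 [-86.4 166.   28.3] [[-99.2, 161.1, 24.2], [-71.6, 172.1, 33.1]]
[205 196]
```

View pics/mark0.png

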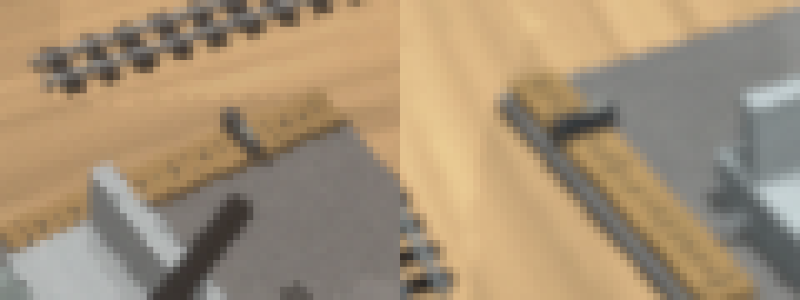

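The crops show the dark marker clip near stand y 165 mm, on the rule. I'll turn the tool to line up with the stand and go over to the ridge.

{"op": "servo_tool", "data": {
  "dp": [
    [0,0,0],
    [0,0,0],
    [0,0,0],
    [0,0,0],
    [0,0,0]
  ],
  "dr": [
    [0,0,-0.98],
    [0,0,-0.98],
    [0,0,-0.98],
    [0,0,-0.98],
    [0,0,-0.98]
  ],
  "hand": [1,1,1,1,1],
  "newtons": 20
}}

```text
time_s: 0.72
eef_pos: [0.22, 0.475, 0.2288]
orientation: [0.27, -3.127, 0.008]
wrist_force: [-0.0, 0.1, 0.4]
grip_width: 0.0855
```

{"op": "servo_tool", "data": {
  "dp": [
    [-0.27,-0.69,0],
    [-0.27,-0.69,0],
    [-0.27,-0.69,0],
    [-0.27,-0.69,0],
    [-0.27,-0.69,0],
    [-0.27,-0.69,0]
  ],
  "dr": [
    [0,0,0],
    [0,0,0],
    [0,0,0],
    [0,0,0],
    [0,0,0],
    [0,0,0]
  ],
  "hand": [1,1,1,1,1,1]
}}

```text
time_s: 1.48
eef_pos: [0.4084, 0.166, 0.228]
orientation: [0.287, -3.125, 0.009]
wrist_force: [0.5, 0.5, -0.2]
grip_width: 0.0854
```

```bash
python3 - <<'E'
from h import *
plan([0,-.145,.13])
I,D=arm.get_image("wrist"); c=cal("wrist"); np.savez("w1.npz",I=I,D=D,K=c[0],R=c[1],t=c[2]); cv2.imwrite("pics/w1.png",I)
print("cam stand",tos(-c[1].T@c[2]), proj(c,tow([[-.088,.165,.03],[0,.06,.085],[0,-.145,.089]])))
E
```

```text
t 1.48 TCP stand mm [-121.   183.4  228. ] grip 85.4 F [ 0.6  0.5 -0.2]
q [ 0.39  0.1  -0.2   1.28 -0.    0.21]  d tool/0.08: [-1.397 -4.141  1.242]  dr/0.12: [-0.047 -0.035  0.245]
tool axes in stand (cols): [[-1.0, -0.03, -0.0], [-0.03, 1.0, -0.01], [0.0, -0.01, -1.0]]
cam stand [-0.19357902  0.1770871   0.37012692] [[245.47928162 191.61048294]
 [149.35075632 277.84854237]
 [-35.19912771 274.8497967 ]]
```

View pics/w1.png

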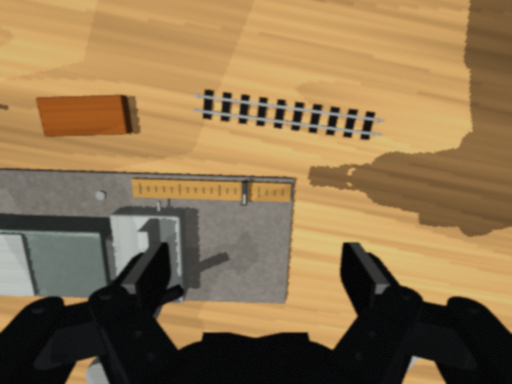

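The wrist view shows the marker clip at (246,191), the leg's pointer at about (158,205), and the plate's left edge at column 293.

```bash
python3 - <<'E'
from h import *
f=np.load("w1.npz"); c=(f["K"],f["R"],f["t"]); I=f["I"]; g=I.astype(int).sum(2)
hsv=cv2.cvtColor(I,cv2.COLOR_BGR2HSV)
for v in(182,186,190,194,198,202): print(v,g[v,236:258].tolist())
M=np.zeros(g.shape,np.uint8); s=(slice(178,206),slice(232,262)); M[s]=(g[s]<220)*255
x,y,w,h=cv2.boundingRect(M); print("box",x,y,w,h, cv2.moments(M,True)["m10"]/cv2.moments(M,True)["m00"])
for uv in((241,191),(246,191),(251,191)): print(uv,(tos(ray(c,uv,.030))*1000).round(1))
for uv in((293.5,185),(291,230),(287,290)): print("plate edge",(tos(ray(c,uv,.010))*1000).round(1))
for uv in((158,207),): print("pointer",[(tos(ray(c,uv,z))*1000).round(1).tolist() for z in(.03,.045)])
print("bar px", proj(c,tow([[-.06,.054,.085],[-.06,.066,.085],[-.06,.06,.045]])).round(1).tolist())
P=tos(cloud(c,f["D"])); q=P[(P[...,2]>.081)&(P[...,2]<.09)&(P[...,1]>.03)&(P[...,1]<.09)&(P[...,0]<-.02)&(P[...,0]>-.08)]*1000
print("bar",len(q),np.percentile(q,[3,50,97],0).round(1).tolist())
cv2.imwrite("pics/w1b.png",cv2.resize(I[170:310,90:310],None,fx=3.6,fy=3.6,interpolation=cv2.INTER_NEAREST))
E
```

```text
182 [348, 355, 354, 347, 324, 265, 188, 136, 128, 119, 124, 149, 183, 192, 203, 221, 247, 278, 298, 302, 298, 288]
186 [428, 424, 420, 413, 382, 329, 253, 211, 201, 195, 189, 201, 232, 249, 269, 305, 366, 410, 424, 425, 425, 417]
190 [385, 409, 418, 411, 382, 321, 250, 209, 197, 193, 177, 207, 231, 240, 255, 327, 392, 415, 420, 420, 417, 402]
194 [415, 435, 432, 426, 391, 333, 292, 316, 335, 288, 221, 217, 240, 252, 260, 301, 380, 422, 437, 441, 433, 407]
198 [439, 441, 427, 421, 389, 348, 344, 429, 457, 370, 257, 231, 250, 270, 300, 362, 425, 442, 435, 426, 415, 402]
202 [378, 378, 360, 349, 328, 311, 340, 438, 454, 364, 269, 275, 324, 335, 334, 341, 348, 361, 373, 381, 382, 376]
box 242 180 12 15 245.80722891566265
(241, 191) [-88.6 159.5  30. ]
(246, 191) [-88.8 165.6  30. ]
(251, 191) [-89.  171.7  30. ]
plate edge [-92.4 225.7  10. ]
plate edge [-29.5 226.4  10. ]
plate edge [ 64.8 226.5  10. ]
pointer [[-64.8, 56.4, 30.0], [-70.5, 61.7, 45.0]]
bar px [[139.2, 229.0], [150.5, 229.3], [157.2, 215.2]]
bar 237 [[-57.3, 51.3, 81.7], [-47.2, 56.9, 84.7], [-34.2, 62.5, 86.1]]
```

View pics/w1b.png

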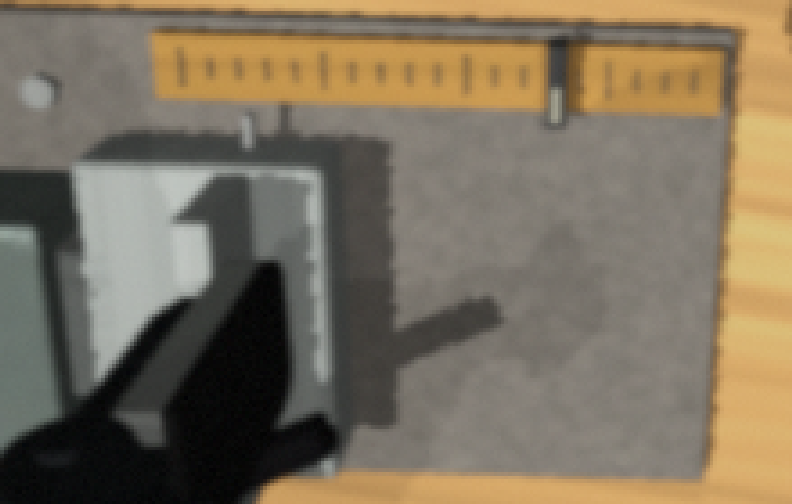

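The crop shows the white line on the clip at column 244.3 and the pointer at 158.9. Taken relative to the bar, the marker is at stand y of about 166 mm, so the leg needs about 106 mm of travel. Next I go to the ridge.

{"op": "servo_tool", "data": {
  "dp": [
    [-0.23,-0.69,0],
    [-0.23,-0.69,0],
    [-0.23,-0.69,0],
    [-0.23,-0.69,0],
    [-0.23,-0.69,0],
    [-0.23,-0.69,0],
    [0,0,0]
  ],
  "dr": [
    [-0.05,-0.03,0.25],
    [0,0,0],
    [0,0,0],
    [0,0,0],
    [0,0,0],
    [0,0,0],
    [0,0,0]
  ],
  "hand": [0,0,0,0,0,0,0]
}}

```text
time_s: 2.4
eef_pos: [0.5734, -0.1589, 0.2263]
orientation: [0.228, -3.132, 0.002]
wrist_force: [-0.7, 0.5, 0.2]
grip_width: 0.0425
```

```bash
python3 - <<'E'
from h import *
plan([0,-.145,.075])
I,D=arm.get_image("wrist"); c=cal("wrist"); cv2.imwrite("pics/w2.png",I)
P=tos(cloud(c,D)); q=P[(P[...,2]>.083)&(P[...,2]<.094)&(P[...,1]>-.2)&(P[...,1]<-.09)&(abs(P[...,0])<.05)]*1000
print("ridge",len(q),np.percentile(q,[3,50,97],0).round(1).tolist())
E
```

```text
t 2.4 TCP stand mm [  -7.7 -163.   226.3] grip 42.5 F [-0.6  0.6  0.2]
q [-0.27  0.36  0.15  1.36 -0.   -0.41]  d tool/0.08: [-0.097  0.227  1.89 ]  dr/0.12: [-0.009 -0.012 -0.068]
tool axes in stand (cols): [[-1.0, 0.01, -0.0], [0.01, 1.0, -0.0], [0.0, -0.0, -1.0]]
ridge 622 [[-26.1, -147.0, 85.0], [-1.6, -141.3, 88.5], [24.9, -135.6, 89.9]]
```

{"op": "servo_tool", "data": {
  "dp": [
    [-0.1,0.25,0],
    [0,0,0.6],
    [0,0,0.6],
    [0,0,0.55],
    [0,0,0]
  ],
  "dr": [
    [0,0,-0.07],
    [0,0,0],
    [0,0,0],
    [0,0,0],
    [0,0,0]
  ],
  "hand": [0,0,0,0,0]
}}

```text
time_s: 3.08
eef_pos: [0.5769, -0.1254, 0.085]
orientation: [-0.257, 3.131, 0.001]
wrist_force: [0.1, -0.2, 0.8]
grip_width: 0.0426
```

```bash
python3 -c "
from h import *
plan([0,-.199,.075])"
```

```text
t 3.08 TCP stand mm [   1.  -130.4   85. ] grip 42.6 F [ 0.  -0.2  0.8]
q [-0.21  0.43 -0.12  1.02  0.   -0.38]  d tool/0.08: [ 0.021 -0.858  0.124]  dr/0.12: [0.007 0.003 0.087]
tool axes in stand (cols): [[-1.0, -0.01, 0.0], [-0.01, 1.0, 0.0], [-0.0, 0.0, -1.0]]
```

{"op": "servo_tool", "data": {
  "dp": [
    [0,-0.16,0],
    [0,0,0],
    [0,0,0.12],
    [0,0,0]
  ],
  "dr": [
    [0,0,0.05],
    [0,0,0],
    [0,0,0],
    [0,0,0]
  ],
  "hand": [0,0,0,0]
}}

```text
time_s: 3.58
eef_pos: [0.5824, -0.1377, 0.0809]
orientation: [-0.25, 3.124, -0.002]
wrist_force: [-0.2, -0.3, -0.1]
grip_width: 0.0427
```

{"op": "servo_tool", "data": {
  "dp": [
    [0,0,0],
    [0,0,0],
    [0,0,0],
    [0,0,0]
  ],
  "dr": [
    [0,0,0],
    [0,0,0],
    [0,0,0],
    [0,0,0]
  ],
  "hand": [-0.4,-0.8,-0.8,-0.8]
}}

```text
time_s: 4.08
eef_pos: [0.5824, -0.1378, 0.0813]
orientation: [-0.249, 3.123, -0.002]
wrist_force: [-0.7, -0.6, -0.9]
grip_width: 0.0112
```

```bash
python3 -c "
from h import *
plan([0,-.199,.075])"
```

```text
t 4.08 TCP stand mm [   4.5 -143.5   81.3] grip 11.2 F [-0.8 -0.5 -0.9]
q [-0.23  0.44 -0.11  1.01  0.   -0.39]  d tool/0.08: [ 0.061 -0.693  0.08 ]  dr/0.12: [-0.016  0.071  0.047]
tool axes in stand (cols): [[-1.0, -0.01, 0.01], [-0.01, 1.0, -0.0], [-0.01, -0.0, -1.0]]
```

{"op": "servo_tool", "data": {
  "dp": [
    [0,-0.2,0],
    [0,-0.2,0],
    [0,-0.2,0],
    [0,-0.1,0],
    [0,-0.1,0]
  ],
  "dr": [
    [0,0,0],
    [0,0,0],
    [0,0,0],
    [0,0,0],
    [0,0,0]
  ],
  "hand": [-0.8,-0.8,-0.8,-0.8,-0.8]
}}

```text
time_s: 4.7
eef_pos: [0.5907, -0.1922, 0.0811]
orientation: [-0.259, 3.123, 0.041]
wrist_force: [-5.0, 53.9, 17.0]
grip_width: 0.0115
```

```bash
python3 -c "
from h import *
plan([0,-.199,.075])"
```

```text
t 4.7 TCP stand mm [   4.4 -198.6   81.1] grip 11.5 F [ 3.3 54.1 17. ]
q [-0.33  0.48 -0.04  1.05  0.03 -0.49]  d tool/0.08: [ 0.056 -0.007  0.075]  dr/0.12: [0.215 0.079 0.098]
tool axes in stand (cols): [[-1.0, -0.01, 0.01], [-0.01, 1.0, 0.03], [-0.01, 0.03, -1.0]]
```

The cover has reached its stop: 55 mm of travel and 54 N on the wrist. I'll relax the push, open the hand and lift.

{"op": "servo_tool", "data": {
  "dp": [
    [0,0,0],
    [0,0,0],
    [0,0,0],
    [0,0,-0.5],
    [0,0,-0.5],
    [0,0,-0.5],
    [0,0,0]
  ],
  "dr": [
    [0,0,0],
    [0,0,0],
    [0,0,0],
    [0.1,0.04,0.05],
    [0.1,0.04,0.05],
    [0,0,0],
    [0,0,0]
  ],
  "hand": [-0.8,0,0,0,0,0,0]
}}

```text
time_s: 5.58
eef_pos: [0.5909, -0.198, 0.204]
orientation: [0.236, -3.132, 0.001]
wrist_force: [0.5, -0.9, -0.6]
grip_width: 0.0421
```

```bash
python3 - <<'E'
from h import *
plan([-.035,.060,.16])
I,D=arm.get_image("wrist"); c=cal("wrist"); cv2.imwrite("pics/w3.png",I)
P=tos(cloud(c,D)); q=P[(P[...,2]>.083)&(P[...,2]<.094)&(P[...,1]>-.25)&(P[...,1]<-.09)&(abs(P[...,0])<.05)]*1000
print("ridge",len(q),np.percentile(q,[3,50,97],0).round(1).tolist())
n="scene";I,D=arm.get_image(n); c=cal(n); P=tos(cloud(c,D)); q=P[(P[...,2]>.083)&(P[...,2]<.094)&(P[...,1]>-.25)&(P[...,1]<-.09)&(abs(P[...,0])<.05)]*1000
print("ridge",len(q),np.percentile(q,[3,50,97],0).round(1).tolist())
E
```

```text
t 5.58 TCP stand mm [   3.7 -204.3  204. ] grip 42.1 F [ 0.4 -1.  -0.6]
q [-0.32  0.42  0.18  1.33 -0.   -0.47]  d tool/0.08: [0.495 3.303 0.548]  dr/0.12: [-0.007 -0.003 -0.029]
tool axes in stand (cols): [[-1.0, 0.0, -0.0], [0.0, 1.0, -0.0], [0.0, -0.0, -1.0]]
ridge 737 [[-26.1, -202.1, 84.3], [-2.2, -196.5, 86.3], [23.9, -190.9, 87.7]]
ridge 63 [[-27.8, -204.6, 84.2], [-0.1, -199.5, 89.0], [24.8, -193.7, 93.2]]
```

View pics/w3.png

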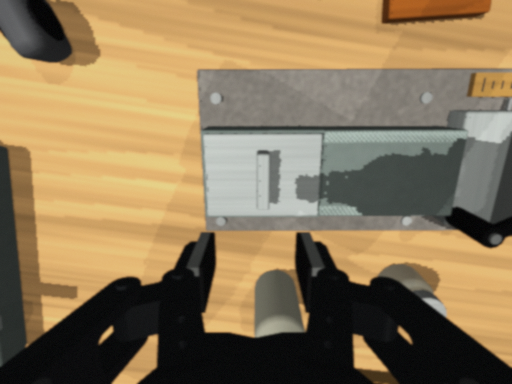

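The wrist view shows the cover fully over the compartment. The ridge reads y -199.5 mm in the scene camera. On to the bar's near end.

{"op": "servo_tool", "data": {
  "dp": [
    [0.1,0.63,0],
    [0.1,0.63,0],
    [0.1,0.63,0],
    [0.1,0.63,0],
    [0.1,0.63,0],
    [0,0,0],
    [0,0,0]
  ],
  "dr": [
    [0,0,0],
    [0,0,0],
    [0,0,0],
    [0,0,0],
    [0,0,0],
    [0,0,0],
    [0,0,0]
  ],
  "hand": [0,0,0,0,0,0,0]
}}

```text
time_s: 6.55
eef_pos: [0.5063, 0.05, 0.1907]
orientation: [0.229, -3.114, -0.002]
wrist_force: [0.2, 0.4, -0.5]
grip_width: 0.0427
```

```bash
python3 - <<'E'
from h import *
plan([-.038,.060,.052])
I,D=arm.get_image("wrist"); c=cal("wrist"); cv2.imwrite("pics/w4.png",I)
P=tos(cloud(c,D)); q=P[(P[...,2]>.08)&(P[...,2]<.09)&(P[...,1]>.03)&(P[...,1]<.09)&(P[...,0]<-.02)&(P[...,0]>-.08)]*1000
print("bar",len(q),np.percentile(q,[3,50,97],0).round(1).tolist())
q=P[(P[...,2]>.09)&(P[...,2]<.106)&(P[...,1]>-.02)&(P[...,1]<.17)&(abs(P[...,0])<.1)]*1000
print("lever",len(q),cv2.minAreaRect(q[:,:2].astype(np.float32)),np.percentile(q,[1,99],0).round(1).tolist())
E
```

```text
t 6.55 TCP stand mm [-42.   53.8 190.7] grip 42.7 F [ 0.2  0.4 -0.5]
q [ 0.1   0.24 -0.11  1.23  0.   -0.05]  d tool/0.08: [-0.082  0.073  1.733]  dr/0.12: [ 0.022 -0.159 -0.058]
tool axes in stand (cols): [[-1.0, 0.01, -0.02], [0.01, 1.0, 0.0], [0.02, 0.0, -1.0]]
bar 553 [[-58.6, 57.4, 82.9], [-40.3, 62.8, 84.3], [-21.3, 68.2, 85.7]]
lever 1616 ((30.848188400268555, 49.57307434082031), (20.880516052246094, 95.72571563720703), 31.017499923706055) [[6.7, 12.7, 91.3], [59.3, 88.3, 103.9]]
```

View pics/w4.png

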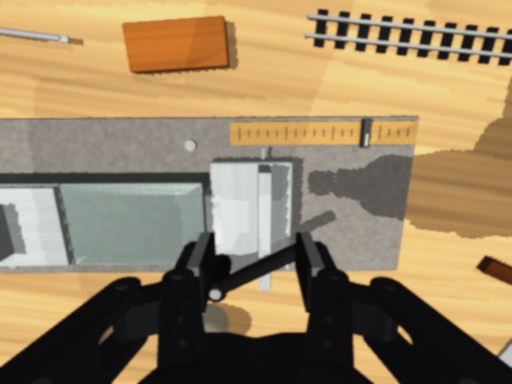

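The marker line is at (365.5,132), the pointer at (266,153), and the near bar end is visible and clear of the lever. I'll measure the marker against the bar in this view while descending.

{"op": "servo_tool", "data": {
  "dp": [
    [-0.05,0.09,0.5],
    [0,0,0.5],
    [0,0,0.5],
    [0,0,0],
    [0,0,0]
  ],
  "dr": [
    [0.02,-0.16,-0.06],
    [0,0,0],
    [0,0,0],
    [0,0,0],
    [0,0,0]
  ],
  "hand": [0,0,0,0,0]
}}

```text
time_s: 7.22
eef_pos: [0.5111, 0.0523, 0.0677]
orientation: [-0.228, 3.132, -0.001]
wrist_force: [1.3, 0.3, 0.9]
grip_width: 0.0427
```

```bash
python3 - <<'E'
from h import *
plan([-.038,.061,.052])
E
```

```text
t 7.22 TCP stand mm [-36.9  55.2  67.7] grip 42.7 F [1.4 0.1 0.9]
q [ 0.1   0.33 -0.33  0.91 -0.   -0.04]  d tool/0.08: [0.015 0.072 0.196]  dr/0.12: [-0.006  0.013 -0.071]
tool axes in stand (cols): [[-1.0, 0.01, 0.0], [0.01, 1.0, -0.0], [-0.0, -0.0, -1.0]]
```

{"op": "servo_tool", "data": {
  "dp": [
    [0,0.07,0.09],
    [0,0,0.09],
    [0,0,0],
    [0,0,0],
    [0,0,0],
    [0,0,0],
    [0,0,0]
  ],
  "dr": [
    [0,0,-0.05],
    [0,0,0],
    [0,0,0],
    [0,0,0],
    [0,0,0],
    [0,0,0],
    [0,0,0]
  ],
  "hand": [0,0,0,-0.5,-1,-1,-1],
  "newtons": 25
}}

```text
time_s: 8.1
eef_pos: [0.5125, 0.0598, 0.0558]
orientation: [-0.239, 3.126, 0.005]
wrist_force: [0.5, 0.4, -1.2]
grip_width: 0.0116
```

```bash
python3 - <<'E'
from h import *
plan([-.037,.166,.055])
I,D=arm.get_image("wrist"); c=cal("wrist"); cv2.imwrite("pics/w5.png",I)
E
```

```text
t 8.1 TCP stand mm [-34.4  62.5  55.8] grip 11.6 F [ 0.5  0.3 -1.2]
q [ 0.11  0.34 -0.35  0.87  0.   -0.04]  d tool/0.08: [0.034 1.294 0.013]  dr/0.12: [ 0.02  0.06 -0.01]
tool axes in stand (cols): [[-1.0, 0.0, 0.01], [0.0, 1.0, 0.0], [-0.01, 0.0, -1.0]]
```

View pics/w5.png

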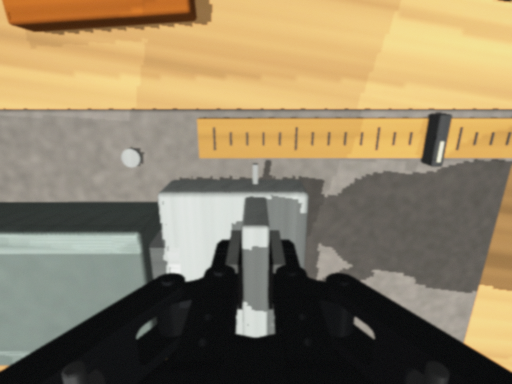

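The bar is pinched at 11.6 mm opening, in the image centre. The white line on the clip is at (440,150) and the pointer at (255,173).

```bash
python3 - <<'E'
from h import *
c=cal("wrist"); I=cv2.imread("pics/w5.png"); D=None
for uv,z in(((440,150),.030),((436,136),.030),((255,173),.03),((255,173),.038),((255,173),.045),((256,235),.085)): print(uv,z,(tos(ray(c,uv,z))*1000).round(1))
print(proj(c,arm.observe()["eef_pos"]))
g=I.astype(int).sum(2)
for v in(145,150,155): print(v,g[v,425:455].tolist())
for v in(166,172,178): print(v,g[v,245:265].tolist())
E
```

```text
(440, 150) 0.03 [-82.  169.3  30. ]
(436, 136) 0.03 [-90.  165.5  30. ]
(255, 173) 0.03 [-68.5  62.5  30. ]
(255, 173) 0.038 [-70.5  62.5  38. ]
(255, 173) 0.045 [-72.3  62.5  45. ]
(256, 235) 0.085 [-55.3  62.9  85. ]
[[254.99474758 245.88025527]]
145 [149, 120, 113, 115, 115, 111, 113, 111, 132, 177, 220, 247, 273, 338, 480, 630, 689, 676, 575, 410, 354, 441, 516, 535, 539, 536, 539, 538, 539, 530]
150 [120, 109, 117, 121, 117, 114, 115, 135, 167, 212, 249, 275, 339, 476, 628, 688, 679, 582, 412, 360, 450, 521, 539, 543, 536, 533, 526, 523, 520, 507]
155 [118, 117, 112, 115, 113, 118, 131, 165, 208, 249, 271, 331, 466, 623, 688, 686, 598, 432, 363, 433, 499, 515, 513, 511, 504, 498, 499, 500, 499, 500]
166 [446, 440, 445, 447, 443, 441, 454, 496, 541, 566, 573, 561, 530, 488, 471, 464, 468, 459, 433, 371]
172 [453, 452, 450, 449, 443, 443, 455, 504, 548, 574, 577, 570, 530, 488, 460, 452, 446, 419, 356, 281]
178 [290, 302, 318, 315, 316, 318, 361, 451, 531, 567, 580, 562, 508, 419, 323, 283, 266, 255, 257, 256]
```

{"op": "servo_tool", "data": {
  "dp": [
    [0,0.25,0],
    [0,0.3,0],
    [0,0.3,0],
    [0,0.3,0],
    [0,0,0],
    [0,0,0]
  ],
  "dr": [
    [0,0,0],
    [0,0,0],
    [0,0,0],
    [0,0,0],
    [0,0,0],
    [0,0,0]
  ],
  "hand": [-1,-1,-1,-1,-1,-1]
}}

```text
time_s: 8.9
eef_pos: [0.4992, 0.1457, 0.0558]
orientation: [-0.231, 3.125, -0.015]
wrist_force: [2.0, -4.4, -2.0]
grip_width: 0.0115
```

```bash
python3 - <<'E'
from h import *
plan([-.037,.1689,.055])
E
```

```text
t 8.9 TCP stand mm [-34.4 149.4  55.8] grip 11.5 F [ 1.3 -4.6 -2. ]
q [ 0.29  0.35 -0.34  0.88 -0.01  0.14]  d tool/0.08: [0.035 0.243 0.007]  dr/0.12: [-0.086  0.057 -0.051]
tool axes in stand (cols): [[-1.0, 0.01, 0.01], [0.01, 1.0, -0.01], [-0.01, -0.01, -1.0]]
```

{"op": "servo_tool", "data": {
  "dp": [
    [0,0.13,0],
    [0,0.12,0],
    [0,0,0],
    [0,0,0]
  ],
  "dr": [
    [-0.04,0.03,-0.04],
    [-0.04,0,0],
    [0,0,0],
    [0,0,0]
  ],
  "hand": [-1,-1,-1,-1]
}}

```text
time_s: 9.4
eef_pos: [0.4969, 0.1607, 0.0558]
orientation: [-0.232, 3.13, -0.008]
wrist_force: [0.5, -4.2, -0.6]
grip_width: 0.0116
```

```bash
cat > look.py <<'E'
import sys
from h import *
plan([.032,.1689,.055])
I,D=arm.get_image("wrist"); c=cal("wrist"); cv2.imwrite(f"pics/{sys.argv[1]}.png",I)
print("mark px (predicted) ",proj(c,tow([[-.082,.1689,.03],[-.0685,.1689,.03]])).round(1).tolist(), "tcp",proj(c,arm.observe()["eef_pos"]).round(1))
E
python3 look.py w6
```

```text
t 9.4 TCP stand mm [-34.4 164.6  55.8] grip 11.6 F [-0.2 -4.2 -0.6]
q [ 0.32  0.35 -0.33  0.89 -0.01  0.17]  d tool/0.08: [-0.829  0.058  0.012]  dr/0.12: [-0.042  0.025 -0.049]
tool axes in stand (cols): [[-1.0, 0.01, 0.0], [0.01, 1.0, -0.01], [-0.0, -0.01, -1.0]]
mark px (predicted)  [[262.3, 150.3], [262.2, 173.0]] tcp [[255.  245.9]]
```

View pics/w6.png

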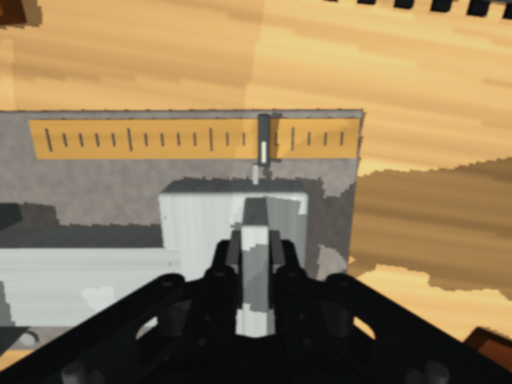

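The pointer is at column 255.5 and the marker line at 263.5, which is about 4.5 mm short. I'll nudge the leg out.

{"op": "servo_tool", "data": {
  "dp": [
    [0,0.065,0],
    [0,0,0],
    [0,0,0],
    [0,0,0],
    [0,0,0]
  ],
  "dr": [
    [0,0,0],
    [0,0,0],
    [0,0,0],
    [0,0,0],
    [0,0,0]
  ],
  "hand": [-1,-1,-1,-1,-1]
}}

```text
time_s: 10.07
eef_pos: [0.4964, 0.1639, 0.0558]
orientation: [-0.229, 3.13, -0.009]
wrist_force: [0.3, -4.6, -0.5]
grip_width: 0.0116
```

```bash
cat >> look.py <<'E'
w=I[146:158,235:290].astype(int).sum(2).mean(0); k=np.argmax(np.convolve(w*0+ (I[146:158,235:290].min(2).mean(0)),np.ones(5),'same')[3:-3])+3+235
h=cv2.cvtColor(I,cv2.COLOR_BGR2HSV)
def col(r,x0,x1):
    s=((h[r[0]:r[1],x0:x1,1]<60)&(h[r[0]:r[1],x0:x1,2]>165)); n=s.sum(); return (s*np.arange(x0,x1)).sum()/max(n,1),n
print("mark line col",col((146,160),235,290),"pointer col",col((166,180),240,272))
E
python3 look.py w7
```

```text
t 10.07 TCP stand mm [-34.4 167.8  55.8] grip 11.6 F [-0.5 -4.6 -0.5]
q [ 0.32  0.35 -0.33  0.89 -0.01  0.18]  d tool/0.08: [-0.829  0.019  0.013]  dr/0.12: [-0.052  0.024 -0.062]
tool axes in stand (cols): [[-1.0, 0.01, 0.0], [0.01, 1.0, -0.01], [-0.0, -0.01, -1.0]]
mark px (predicted)  [[256.6, 150.3], [256.8, 173.1]] tcp [[255.  245.8]]
mark line col (np.float64(257.5), np.int64(56)) pointer col (np.float64(255.24193548387098), np.int64(62))
```

The leg is about 1.2 mm short, inside tolerance, with the lever still open. Now I slide along the bar towards +x.

{"op": "servo_tool", "data": {
  "dp": [
    [-0.15,0.015,0],
    [-0.2,0.008,0],
    [-0.2,0.008,0]
  ],
  "dr": [
    [0,0,0],
    [0,0,0],
    [0,0,0]
  ],
  "hand": [-1,-1,-1],
  "newtons": 20
}}

```text
time_s: 10.5
eef_pos: [0.5074, 0.1655, 0.0514]
orientation: [0.228, -3.078, 0.021]
wrist_force: [-41.7, -10.5, 29.1]
grip_width: 0.0115
```

```bash
python3 look.py w8
```

```text
t 10.5 TCP stand mm [-23.2 167.7  51.4] grip 11.5 F [-42.8  -4.   29.1]
q [ 0.32  0.41 -0.24  0.97  0.    0.17]  d tool/0.08: [-0.686  0.018 -0.083]  dr/0.12: [-0.077 -0.469 -0.046]
tool axes in stand (cols): [[-1.0, 0.01, -0.06], [0.01, 1.0, -0.01], [0.06, -0.01, -1.0]]
mark px (predicted)  [[257.0, 132.0], [257.1, 155.9]] tcp [[255.  245.8]]
mark line col (np.float64(255.4375), np.int64(48)) pointer col (np.float64(256.1875), np.int64(96))
```

Pinched, the sliding friction is about 43 N and tilts the tool. I'll ease the fingers to about 14 mm so that the spring keeps the bar on the inner finger, and level the tool.

{"op": "servo_tool", "data": {
  "dp": [
    [0,0.01,-0.03],
    [0,0.01,-0.03],
    [0,0,0],
    [0,0,0]
  ],
  "dr": [
    [-0.03,-0.2,-0.02],
    [-0.03,-0.2,-0.02],
    [0,-0.05,0],
    [0,0,0]
  ],
  "hand": [-0.67,-0.67,-0.67,-0.67]
}}

```text
time_s: 11.05
eef_pos: [0.5067, 0.166, 0.0549]
orientation: [0.237, -3.128, 0.008]
wrist_force: [0.9, -5.1, 0.1]
grip_width: 0.0144
```

```bash
python3 look.py w9
```

```text
t 11.05 TCP stand mm [-23.8 168.3  54.9] grip 14.4 F [ 0.1 -5.2  0.1]
q [ 0.32  0.38 -0.3   0.91 -0.    0.17]  d tool/0.08: [-0.697  0.009 -0.004]  dr/0.12: [-0.039 -0.043 -0.017]
tool axes in stand (cols): [[-1.0, 0.0, -0.01], [0.0, 1.0, -0.0], [0.01, -0.0, -1.0]]
mark px (predicted)  [[256.1, 132.1], [256.2, 155.8]] tcp [[255.  245.8]]
mark line col (np.float64(253.42857142857142), np.int64(56)) pointer col (np.float64(255.183908045977), np.int64(87))
```

{"op": "servo_tool", "data": {
  "dp": [
    [-0.1,0.03,0],
    [-0.2,0.01,0],
    [-0.2,0.01,0],
    [0,0,0]
  ],
  "dr": [
    [0,-0.02,0],
    [0,0,0],
    [0,0,0],
    [0,0,0]
  ],
  "hand": [-0.67,-0.67,-0.67,-0.67]
}}

```text
time_s: 11.6
eef_pos: [0.5415, 0.1739, 0.0528]
orientation: [0.236, -3.118, 0.014]
wrist_force: [3.3, -5.0, -0.6]
grip_width: 0.0141
```

```bash
cat > look.py <<'E'
import sys
from h import *
plan([.032,.170,.055])
I,D=arm.get_image("wrist"); c=cal("wrist"); cv2.imwrite(f"pics/{sys.argv[1]}.png",I)
a,b=proj(c,tow([[-.082,.1689,.03],[-.0685,.1675,.04]])); h=cv2.cvtColor(I,cv2.COLOR_BGR2HSV)
def col(p,dv,du=14):
    u,v=p.astype(int); sl=(slice(max(v-dv,0),v+dv),slice(u-du,u+du)); s=(h[sl][...,1]<60)&(h[sl][...,2]>165)
    if s.sum()==0: return None
    x=np.arange(u-du,u+du); return round((s*x).sum()/s.sum(),1),int(s.sum())
print("mark line",a.round(1),col(a,6),"pointer",b.round(1),col(b,5),"1.73px/mm")
E
python3 look.py w10
```

```text
t 11.6 TCP stand mm [ 11.8 170.8  52.8] grip 14.1 F [ 2.5 -5.4 -0.6]
q [ 0.31  0.44 -0.2   0.95 -0.01  0.16]  d tool/0.08: [-0.252 -0.01  -0.031]  dr/0.12: [-0.064 -0.123 -0.022]
tool axes in stand (cols): [[-1.0, 0.0, -0.01], [0.0, 1.0, -0.01], [0.01, -0.01, -1.0]]
mark line [251.4  64.5] (np.float64(252.5), 48) pointer [248.3  90.7] (np.float64(253.8), 45) 1.73px/mm
```

The pointer is 0.7 mm past the line. I continue to the lever's stop.

{"op": "servo_tool", "data": {
  "dp": [
    [-0.13,0.0,-0.02],
    [-0.12,0.005,-0.01],
    [-0.1,0.005,0],
    [0,0,0]
  ],
  "dr": [
    [0,-0.1,0],
    [0,0,0],
    [0,0,0],
    [0,0,0]
  ],
  "hand": [-0.67,-0.67,-0.67,-0.67]
}}

```text
time_s: 12.15
eef_pos: [0.5587, 0.1761, 0.0521]
orientation: [0.235, -3.109, 0.018]
wrist_force: [3.7, -4.2, -1.4]
grip_width: 0.0145
```

```bash
python3 look.py w11
```

```text
t 12.15 TCP stand mm [ 29.1 170.4  52.1] grip 14.5 F [ 3.  -4.7 -1.4]
q [ 0.31  0.47 -0.14  0.98 -0.01  0.16]  d tool/0.08: [-0.035 -0.005 -0.037]  dr/0.12: [-0.083 -0.207 -0.02 ]
tool axes in stand (cols): [[-1.0, 0.0, -0.02], [0.0, 1.0, -0.01], [0.02, -0.01, -1.0]]
mark line [252.2  27.7] (np.float64(253.5), 48) pointer [249.1  53. ] (np.float64(253.6), 15) 1.73px/mm
```

{"op": "servo_tool", "data": {
  "dp": [
    [-0.08,0.0,-0.02],
    [-0.08,0.005,-0.01],
    [-0.08,0.005,0],
    [0,0,0]
  ],
  "dr": [
    [0,-0.1,0],
    [0,-0.08,0],
    [0,0,0],
    [0,0,0]
  ],
  "hand": [-0.67,-0.67,-0.67,-0.67]
}}

```text
time_s: 12.7
eef_pos: [0.5578, 0.1752, 0.0499]
orientation: [0.235, -3.093, 0.025]
wrist_force: [4.0, -2.9, 0.1]
grip_width: 0.0142
```

```bash
python3 look.py w12; python3 - <<'E'
from h import *
for n in("scene","side"):
    I,D=arm.get_image(n); c=cal(n); P=tos(cloud(c,D)); h=cv2.cvtColor(I,cv2.COLOR_BGR2HSV)
    u,v=proj(c,tow([.03,.15,.09]))[0].astype(int)
    cv2.imwrite(f"pics/{n}9.png",cv2.resize(I[v-75:v+75,u-100:u+100],None,fx=4,fy=4,interpolation=cv2.INTER_CUBIC))
E
```

```text
t 12.7 TCP stand mm [ 28.  169.6  49.9] grip 14.2 F [ 3.6 -3.4  0.1]
q [ 0.31  0.48 -0.13  1.   -0.01  0.16]  d tool/0.08: [-0.047  0.004 -0.066]  dr/0.12: [-0.106 -0.341 -0.015]
tool axes in stand (cols): [[-1.0, 0.0, -0.04], [0.0, 1.0, -0.01], [0.04, -0.01, -1.0]]
mark line [253.9  30.3] (np.float64(255.1), 40) pointer [250.7  55.3] (np.float64(254.1), 16) 1.73px/mm
```

View pics/scene9.png

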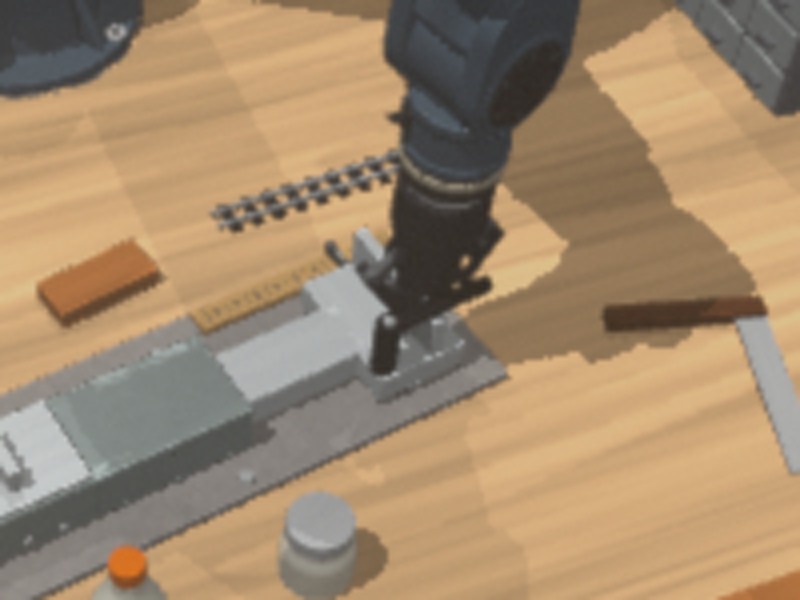

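The scene crop shows the lever arm about parallel to the slide (hinge 385,345; tip about 490,285), so it is nearly closed. I'll push on, level the tool, and read the force during the push.

{"op": "servo_tool", "data": {
  "dp": [
    [0,0.0,-0.05],
    [-0.06,0.01,-0.02],
    [-0.1,0.01,0],
    [-0.12,0.01,0]
  ],
  "dr": [
    [0.0,-0.3,0],
    [-0.05,-0.2,0],
    [0,-0.2,0],
    [0,-0.1,0]
  ],
  "hand": [-0.67,-0.67,-0.67,-0.67]
}}

```text
time_s: 13.35
eef_pos: [0.5621, 0.1763, 0.0509]
orientation: [-0.237, 3.109, -0.013]
wrist_force: [-36.3, -11.3, 10.8]
grip_width: 0.0143
```

```bash
python3 look.py w13
```

```text
t 13.35 TCP stand mm [ 32.5 170.1  50.9] grip 14.3 F [-37.6  -5.6  10.8]
q [ 0.31  0.44 -0.19  0.91 -0.01  0.16]  d tool/0.08: [ 0.005 -0.001 -0.051]  dr/0.12: [-0.083  0.194 -0.01 ]
tool axes in stand (cols): [[-1.0, 0.0, 0.02], [0.0, 1.0, -0.01], [-0.02, -0.01, -1.0]]
mark line [252.9  15. ] (np.float64(254.5), 48) pointer [249.6  42.6] (np.float64(253.9), 32) 1.73px/mm
```

The lever is against its stop: 38 N at tool x 32.5 mm, where 32 mm was expected. I relax and pinch the bar.

{"op": "servo_tool", "data": {
  "dp": [
    [0,-0.01,0],
    [0,0,0],
    [0,0,0],
    [0,0,0],
    [0,0,0]
  ],
  "dr": [
    [0,0,0],
    [0,0,0],
    [0,0,0],
    [0,0,0],
    [0,0,0]
  ],
  "hand": [-0.67,-1,-1,-1,-1],
  "newtons": 25
}}

```text
time_s: 14.02
eef_pos: [0.5603, 0.1751, 0.0499]
orientation: [-0.236, 3.113, -0.012]
wrist_force: [-2.6, -6.4, -0.1]
grip_width: 0.0119
```

```bash
python3 look.py w14; python3 - <<'E'
from h import *
for n in("scene","side"):
    I,D=arm.get_image(n); c=cal(n); P=tos(cloud(c,D))*1000; h=cv2.cvtColor(I,cv2.COLOR_BGR2HSV)
    m=(P[...,2]>96)&(P[...,2]<106)&(P[...,0]>25)&(P[...,0]<75)&(P[...,1]>100)&(P[...,1]<230)&(h[...,2]<90)
    q=P[m]; print(n,len(q)); 
    for y in range(110,230,15):
        r=q[(q[:,1]>=y)&(q[:,1]<y+15)]; 
        if len(r): print(y,len(r),r[:,0].min().round(1),r[:,0].max().round(1),end=" | ")
    q=P[(P[...,2]>83)&(P[...,2]<94)&(P[...,1]>-250)&(P[...,1]<-90)&(abs(P[...,0])<50)]; print("\nridge",np.median(q,0).round(1))
u,v=proj(c,tow([.03,.15,.09]))[0].astype(int)
cv2.imwrite("pics/side10.png",cv2.resize(I[v-50:v+50,u-66:u+66],None,fx=6,fy=6,interpolation=cv2.INTER_CUBIC))
E
```

```text
t 14.03 TCP stand mm [ 30.6 169.1  49.9] grip 11.9 F [-3.6 -5.9 -0.1]
q [ 0.31  0.45 -0.19  0.91 -0.01  0.16]  d tool/0.08: [-0.019  0.011 -0.063]  dr/0.12: [-0.074  0.157 -0.016]
tool axes in stand (cols): [[-1.0, 0.0, 0.02], [0.0, 1.0, -0.01], [-0.02, -0.01, -1.0]]
mark line [254.7  19.2] (np.float64(255.5), 48) pointer [251.5  46.7] (np.float64(255.7), 26) 1.73px/mm
scene 151
110 16 42.2 59.4 | 125 19 36.0 56.3 | 140 30 27.0 55.9 | 155 20 37.7 56.6 | 170 23 27.0 54.9 | 185 22 33.4 54.7 | 200 18 27.8 56.6 | 215 2 47.8 54.9 | 
ridge [  -1.3 -199.4   89.2]
side 34
110 13 42.7 57.1 | 125 15 29.0 50.0 | 140 1 25.7 25.7 | 155 1 29.5 29.5 | 170 1 27.0 27.0 | 
ridge [  -0.3 -202.5   88.7]
```

View pics/side10.png

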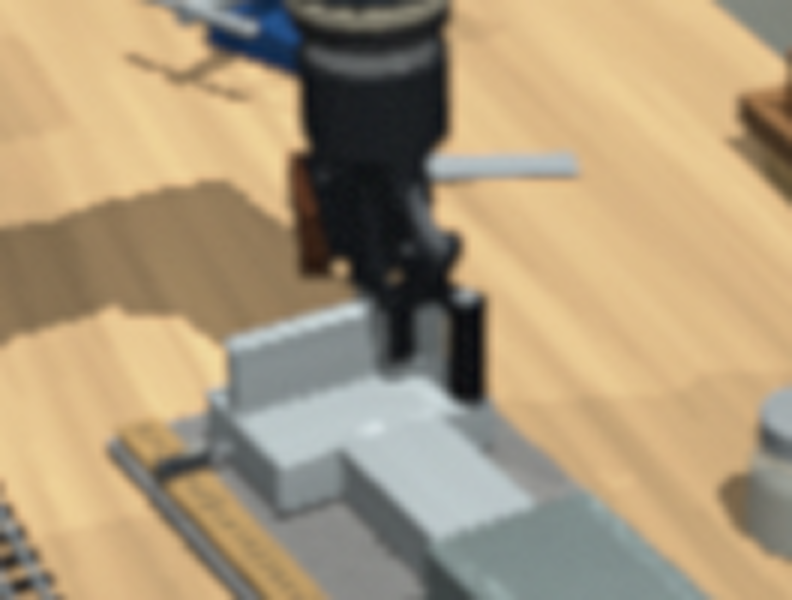

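View pics/w14.png

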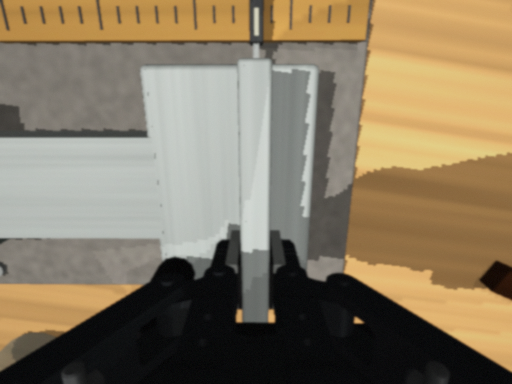

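The pointer lines up with the white line in the wrist view, both at column 256. The lever's far face stays at x 55-57 mm along its whole length, so it is square and closed. The cover is home and the bar is pinched, so I hand in.

```bash
python3 -c "
from h import *
plan([.032,.170,.055]); arm.close_job()"
```

```text
t 14.18 TCP stand mm [ 30.5 169.1  49.9] grip 11.9 F [-2.3 -5.6  0.4]
q [ 0.31  0.45 -0.19  0.91 -0.01  0.16]  d tool/0.08: [-0.019  0.011 -0.063]  dr/0.12: [-0.075  0.158 -0.016]
tool axes in stand (cols): [[-1.0, 0.0, 0.02], [0.0, 1.0, -0.01], [-0.02, -0.01, -1.0]]
the job is handed in; nothing more can be done
```

The job is handed in at 14.2 s, and every check I made before that passed. I slid the cover home, drew the leg out about 106 mm to the marker, and pushed the cam lever closed along the bar. The gripper is still pinching the stop bar at 25 N.

**Last checks**
- **Cover:** the ridge was at stand y -199.4 mm in the scene camera and -202.5 mm in the side camera, against -200 mm when fully home. It met its stop at about 54 N.
- **Leg:** the pointer and the marker line were within about 0.2 mm of each other in the wrist picture.
- **Cam lever:** the arm's far face was parallel to the slide at x 55–57 mm (57 mm expected), and it met its stop at about 38 N. The side camera could not see most of the lever, so this rests on the scene camera and the push force.
- **Grip:** finger opening was 11.9 mm on the 12 mm bar, with the spring pulling about 6 N.

**What did not go smoothly**
- My first slide while pinching met about 43 N of friction and tilted the tool. I eased the fingers to 14 mm, held the bar on the inner finger while closing the lever, then pinched again.
- My stand frame was about 2.5 mm off along the slide, so I placed the leg by comparing pointer and marker in the wrist camera.
- I did not measure the bystanders' positions. None were touched that I could see.

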